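Let down the foil press: ease out the wedge, put on the handle

TASK

Work the wooden wedge backward out from under the heavy stone lid of the foil press in slow, short tugs of about a centimetre, pausing a moment after each so that the lid comes to rest; never lift the lid or let it drop. Lay the wedge flat inside the shallow wooden tray, lengthwise, and with the lid shut fit the T-handle with its square bore fully down over the square post that stands in the lid's notch. Leave the jars, tin, bell and chocolate packet where they are, and let go of everything.

Things in the scene. Friction and masses are not known exactly. Their poses are not given: they have to be found in the camera images.
- press: Foil press, fixed: dark wooden board 275 (x) x 260 (y) x 12 mm on the counter. Origin: centre of its underside; +x to the hinged back, -x to the bare front apron. The stone lid covers x = -62.5 to +112 mm, y = -125 to +125 mm; it is 14 mm thick and, shut, lies flat on the board (top at z = 26 mm).
- press_lid (a joint): Hinge of the heavy stone lid (1.4 kg), axis along the press's y at x = +117.5, z = 12 mm. 0 = shut, grows as the front edge rises (rad). Starts near 0.125, resting on the wedge, front lower edge 22 mm above the board. Barely damped: it falls if unsupported. Each 10 mm that the wedge is drawn lowers it by about 0.017 rad.
- lid_edge (a point): Middle of the lid's front edge, half-way up its 14 mm thickness, 180 mm from the hinge.
- post_top (a point): Centre of the top of the square steel post fixed to the press at its x = -47.5, y = -85 mm, sides parallel to the press's x and y. 14 x 14 mm, top 52 mm above the counter, 26 mm above the shut lid. It stands in a notch 34 mm wide, 30 mm deep in the lid's front edge.
- wedge_grip (a point): Centre of the upright grip fin of the light wooden wedge (120 x 36 mm, 0.16 kg); axes: +x toward the thin tip, z up. Fin: 32 mm along x, 14 across y, 40 high. The wedge's flat underside is 47 mm below this point, its back end 20 mm behind. A slope falls from 27 mm thick, 20 mm ahead of this point, to 3 mm at the tip, 100 mm ahead.
- wedge_tip (a point): Thin end of the wedge (3 mm thick), 100 mm ahead of wedge_grip. At the start the wedge lies on the press board pointing nearly along the press's +x, 65 mm of it under the lid; drawn back more than 65 mm it is clear. It clings by friction (under about 10 N to draw).
- handle_grip (a point): Centre of the cross-bar of the loose T-handle (0.15 kg) that stands upright on the counter. Black bar 90 (x) x 14 (y) x 24 mm (z), centre 54 mm above the handle's underside; below it a thin stem, then a steel hub 44 x 44 x 28 mm. Fully down on the post, hub on the shut lid, this point is 80 mm above the counter.
- bore_mouth (a point): Centre of the handle's underside, 54 mm below handle_grip: mouth of its 17 x 17 mm square bore, 28 mm deep, sides parallel to the bar and hub, with a 2 mm chamfer. It may go on the post at any quarter turn.
- tray: Shallow open wooden tray, fixed, 160 (x) x 74 (y) x 20 mm high, walls and floor 5 mm thick (inside 150 x 64 mm). Origin: centre of its underside. The wedge fits in it lengthwise, either way round. The tray and the T-handle stand on opposite sides of the press, either way about.
- tin: Round yellow tin, 65 mm across, 36 high, standing on the press board beside the wedge; origin: centre of underside. Leave alone.
- jar_left: Jam jar, 62 mm across, 82 high, loose; origin: centre of underside. Leave alone.
- jar_right: Jam jar, 62 mm across, 82 high, loose; origin: centre of underside. Leave alone.
- small_jar: Small jar, 50 mm across, 60 high, loose, in front of the press; origin: centre of underside. Leave alone.
- packet: Flat chocolate packet 66 x 168 x 12 mm, loose, in front of the press; origin: centre of underside. Leave alone.
- bell: Counter bell, 80 mm across, 58 high, loose, in front of the press; origin: centre of underside. Leave alone.

How it is judged:
By the outcome, as a careful person would: the job done as asked, in the order asked, and still so for the second after the job is handed in, with the robot touching nothing.
It also fails if it takes over 72 s, if anything falls off the work surface, if the arm or the gripper's body presses on something with over 40 N, if the wrist force passes 120 N, or if a joint passes its speed limit or range.

ROBOT

A 6-joint arm with a two-finger parallel gripper is mounted at the origin on a cart in front of the work surface, level with it; the furniture and walls round the work are solid. World frame = base frame: x ahead of the robot, y to its left, z up, the work surface at z = 0. Lengths are in m, angles in rad, forces in N, time in s.
With the tool pointing down it reaches from about 0.35 to 0.725 m from the base axis. Payload 4.3 kg.
Tool frame: the origin (TCP) lies at the very end of the fingers, on their centre line; the grasp point (between the pads) lies r.grasp_offset behind it (r.grasp_offset is the distance from the TCP to the grasp point, in m); z points along the fingers, y is the line along which they close (so a half turn about z gives the same grasp; the last joint's range is limited). The gripper opens to 85 mm and grips with 20 to 120 N. Pads are 22 mm wide; open, the fingers measure 114 mm over their backs; the gripper's body (76 mm by 85 mm) begins 54 mm behind the grasp point. The pads swing forward as they close: fully open they stand 13 mm farther back than shut.
Start: joints at [-1.386, 0.377, 0.081, 1.274, 0, 1.46], TCP at [0.167, -0.55, 0.231] pointing down, gripper open.
Joint ranges: [-2.72, 2.72], [-0.84, 1.66], [-1.02, 1.22], [-1.77, 2.12], [-1.37, 1.28], [-3.14, 3.14]. Speed limits (rad/s): [2.57, 2.57, 3.14, 3.14, 3.14, 3.14].

INTERFACE

Orientations are given as a unit quaternion [w, x, y, z].
In Python, from rig import telemetry, vision, r gives the robot as it stands. The module is installed in compiled form; this text tells all that it offers.
- The arm moves only by the tool carry_out, never from a script. Its argument "steps" is a list that holds one entry, the list of rows, each a list of 5 numbers: the finger opening in m, from 0 to 0.0854, then the shift along the tool's x, y, z in m, then the turn about the tool's z in degrees. A call has 1 to 10 rows; each row shifts and turns the commanded pose from where the row before left it, along the tool's axes as they then stand; what a row does not reach is not made up. A row lasts 1/12 s, in which the tool goes at most 41.7 mm and 7.16 degrees, less where a joint would pass 70% of its speed; a pose out of reach is approached as far as the arm can. A call is refused whole if a number of a shift passes 0.0417 or a number of a turn 7.16, either way. A call with a gripper value outside its range is refused whole. The fingers move at their own pace and stop on an object; "force" is the grip in N (left out, the last holds). Time passes only in rows, so rows that do not move let the fingers close. It gives the time, the measured TCP pose, the force, the opening and the grip force at its end, in the units of the state.
- telemetry.observe(): the state, without advancing time (a new reading comes with each control period).
- vision.camera(name): name is "scene" or "side" or "wrist"; returns the picture (420x560x3 uint8, blue, green, red); there is no depth.
- vision.camera_info(name): a dict with "fx", "fy", "cx", "cy" (pixels), "eye" and "attitude" of the camera in the world. Camera axes: x right, y up, looking along -z (the intrinsics and any distortion apply to the point x, -y, -z); pixel columns grow to the right and rows downward; lengths in m; the calibration is good to about 2 mm. A picture is of the moment at which its call begins: read the wrist's pose just before it. camera_info takes no time and is no camera call; for the wrist camera it gives the pose at the moment of the call.
- r.hand_in(): hands the job in; it is judged then, once.
Trained networks look in the newest picture that a camera, given by its name, has taken for a name from the list of things; names that differ only in an ending like _2 or _b are one class to them, and where a whole thing is asked for, a point or a joint stands for the part that bears it (a point fixed in the world has none). Each returns a list of dicts, best first, with "confidence" (0 to 1); they miss things now and then, are a little off and sometimes report something else, mostly with a low value. They report only what shows in the picture. A call takes as long as a camera call.
- vision.recognise(camera, label): "bbox" ([centre column, centre row, width, height] in pixels, round what is visible of it).
- vision.regions_of(camera, label): "mask" (420x560 bool, what is visible of it) and "bbox" ([centre column, centre row, width, height] in pixels, round what is visible of it).
The state is a dict: "time_s": time; "joints": joint angles; "qd": joint speeds; "tau": joint torques, N m; "tool_pos": TCP position; "tcp_rot": TCP orientation; "wrist_force": force on the tool from outside, world axes, zero at the start; "ft_torque": the same for the moment, N m; "grip_width": finger opening in m; "gripper_force": force on a finger pad.
Only numpy, scipy, OpenCV 4.12 (cv2) and the standard library are available. Lean on these libraries where they do the work, as an engineer would, in place of code of your own. Each camera call takes 0.05 s, during which the arm holds its last target. There are 200 camera calls.

## Working session

There is one attempt and no reset: what is moved stays moved. The work goes in short steps, Python scripts to look and compute and a tool call to move; the robot and the scene stay as the last step left them, time stands still between calls to the robot, and variables do not carry over. Pictures are saved under pics/ and viewed, at most 10 in all, crops included, and the job is handed in when it is done.

Besides the shell and the picture viewer there is one more tool, called after "Request:" as a command line: name --argument value ..., lists and objects as JSON in quotes. carry_out: Moves the arm, as the interface text tells. Its arguments: {"type":"object","properties":{"steps":{"type":"array","items":{"type":"array","items":{"type":"array","items":{"type":"number"}}}},"force":{"type":"number"}},"required":["steps"]}

```bash
mkdir -p pics
cat > h.py <<'E'
import numpy as np, cv2
from rig import telemetry, vision, r
from scipy.spatial.transform import Rotation as R
def rot(q): return R.from_quat([q[1],q[2],q[3],q[0]]).as_matrix()
def ray(ci,px):
    u,v=px
    d=np.array([(u-ci['cx'])/ci['fx'],-(v-ci['cy'])/ci['fy'],-1.])
    A=ci['attitude']; A=np.array(A); A=rot(A) if A.size==4 else A
    return np.array(ci['eye']),A@d
def onz(ci,px,z):
    e,d=ray(ci,px); return e+d*(z-e[2])/d[2]
def proj(ci,p):
    A=np.array(ci['attitude']); A=rot(A) if A.size==4 else A
    c=A.T@(np.array(p)-np.array(ci['eye']))
    return np.array([ci['cx']+ci['fx']*c[0]/-c[2], ci['cy']-ci['fy']*c[1]/-c[2]])
E
python3 - <<'E'
from h import *
for c in ['scene','side','wrist']:
    print(c,vision.camera_info(c))
    cv2.imwrite(f'pics/a_{c}.png',vision.camera(c))
print(telemetry.observe(), r.grasp_offset)
a=[cv2.imread(f'pics/a_{c}.png') for c in ['scene','side']]
for c in ['scene','side']:
    for n in ['press','wedge_grip','handle_grip','tray','tin','jar_left','small_jar','packet','bell']:
        print(c,n,[(np.round(x['bbox']).tolist(),round(x['confidence'],2)) for x in vision.recognise(c,n)][:2])
E
```

```text
scene {'fx': 411.81617345762095, 'fy': 411.81617345762095, 'cx': 281.921589534873, 'cy': 212.51242742899, 'eye': array([0.0202215 , 0.76314685, 0.79595371]), 'attitude': array([-0.27554475, -0.14008657,  0.42134463,  0.85259577])}
side {'fx': 413.15399966248606, 'fy': 413.15399966248606, 'cx': 277.90392936917027, 'cy': 207.50352624891988, 'eye': array([0.57068791, 0.97571851, 0.73724295]), 'attitude': array([-0.00990897,  0.00362755,  0.4720821 ,  0.88149143])}
wrist {'fx': 377.4865211175425, 'fy': 377.4865211175425, 'cx': 280.3828412857093, 'cy': 210.3061099972736, 'eye': array([ 0.24348066, -0.52713835,  0.37246656]), 'attitude': array([ 0.79331952, -0.12674229,  0.09509244, -0.58782477])}
{'time_s': 0.15, 'joints': array([-1.38630664e+00,  3.77902342e-01,  7.99467104e-02,  1.27440921e+00,
       -1.18025186e-05,  1.46050982e+00]), 'qd': array([ 1.45780859e-04, -3.29721784e-03,  3.52211991e-03,  1.44331924e-03,
        6.05706098e-05,  4.83287509e-04]), 'tau': array([ 5.97917278e-04, -4.64035714e+01,  2.70169777e+01,  1.38902394e-02,
       -1.31274451e-04, -2.94172553e-08]), 'tool
[... 858 characters left out ...]
0.0], 0.49)]
scene packet [([347.0, 262.0, 26.0, 42.0], 0.55), ([309.0, 216.0, 23.0, 25.0], 0.35)]
scene bell [([378.0, 221.0, 31.0, 20.0], 0.85), ([292.0, 241.0, 20.0, 26.0], 0.65)]
side press [([264.0, 220.0, 94.0, 63.0], 0.98)]
side wedge_grip [([294.0, 208.0, 18.0, 23.0], 0.55)]
side handle_grip [([312.0, 175.0, 23.0, 18.0], 0.86), ([293.0, 210.0, 21.0, 20.0], 0.71)]
side tray [([320.0, 309.0, 73.0, 28.0], 0.87)]
side tin [([296.0, 233.0, 21.0, 19.0], 0.56)]
side jar_left [([246.0, 327.0, 31.0, 49.0], 0.57), ([293.0, 207.0, 21.0, 20.0], 0.47)]
side small_jar [([354.0, 261.0, 18.0, 30.0], 0.72)]
side packet [([347.0, 232.0, 47.0, 32.0], 0.72)]
side bell [([342.0, 193.0, 25.0, 20.0], 0.7)]
```

Run:
```python
from h import *
a=cv2.imread('pics/a_scene.png')[160:350,140:420]
b=cv2.imread('pics/a_side.png')[150:370,180:420]
cv2.imwrite('pics/b1.png',cv2.resize(a,(800,543),interpolation=cv2.INTER_CUBIC))
ci=vision.camera_info('scene'); cs=vision.camera_info('side')
for n,p,q,z in [('tray',(248,314),(320,309),.01),('bell',(378,221),(342,193),.029),('sj',(313,287),(354,261),.03),('packet',(347,262),(347,232),.01),('tin',(291,242),(296,233),.03),('wedge',(308,217),(294,208),.059),('handle',(370,193),(312,175),.04),('press',(283,221),(264,220),.02),('jl',(168,294),(246,327),.04)]:
    print(n,onz(ci,p,z).round(3),onz(cs,q,z).round(3))
```

```text
tray [0.463 0.301 0.01 ] [0.471 0.306 0.01 ]
bell [ 0.359 -0.182  0.029] [ 0.365 -0.182  0.029]
sj [0.374 0.154 0.03 ] [0.373 0.157 0.03 ]
packet [0.357 0.008 0.01 ] [0.37  0.005 0.01 ]
tin [0.515 0.048 0.03 ] [0.521 0.042 0.03 ]
wedge [ 0.519 -0.044  0.059] [ 0.527 -0.042  0.059]
handle [ 0.438 -0.286  0.04 ] [ 0.459 -0.279  0.04 ]
press [ 0.596 -0.026  0.02 ] [ 0.615 -0.032  0.02 ]
jl [0.641 0.385 0.04 ] [0.636 0.388 0.04 ]
```

View pics/b1.png

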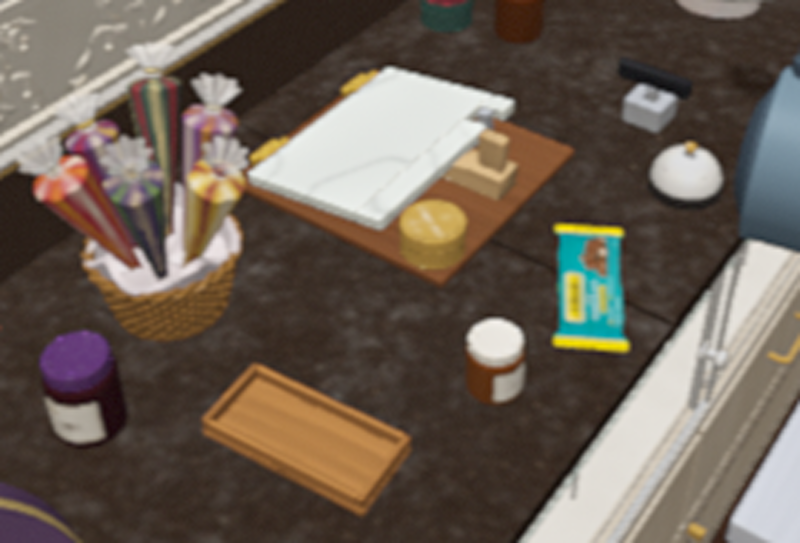

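Run:
```python
from h import *
ci=vision.camera_info('scene')
f=lambda u,v,z: onz(ci,(140+u/2.857,160+v/2.857),z)[:2].round(3)
fr,fl=f(572,150,.012),f(443,282,.012); d=fl-fr
print('front',fr,fl,np.linalg.norm(d),'press yaw',np.degrees(np.arctan2(-d[0],d[1])))
a,b=f(622,68,.066),f(690,86,.066); d=b-a; print('bar',a,b,np.linalg.norm(d),np.degrees(np.arctan2(d[1],d[0])))
cs=[f(*p,.02) for p in [(203,418),(254,366),(409,440),(362,510)]]; print('tray',cs, np.mean(cs,0)); 
for i in range(4):
    d=cs[(i+1)%4]-cs[i]; print(np.linalg.norm(d),np.degrees(np.arctan2(d[1],d[0])))
```

```text
front [ 0.481 -0.173] [0.478 0.081] 0.25401771591761074 press yaw 0.6766903402793293
bar [ 0.479 -0.274] [ 0.402 -0.286] 0.07792945527847601 -171.14204123637168
tray [array([0.544, 0.341]), array([0.548, 0.272]), array([0.39 , 0.258]), array([0.38 , 0.335])] [0.4655 0.3015]
0.0691158447825099 -86.68221883166515
0.15861904047118686 -174.93638314696992
0.07764663547121667 97.39959465988711
0.16410971939528754 2.0952525646238476
```

Request:
carry_out --steps '[[[0.0854,0.028,-0.025,-0.003,0],[0.0854,0.028,-0.025,-0.003,0],[0.0854,0.028,-0.025,-0.003,0],[0.0854,0.028,-0.025,-0.003,0],[0.0854,0.028,-0.025,-0.003,0],[0.0854,0.028,-0.025,-0.003,0],[0.0854,0.028,-0.025,-0.003,0],[0.0854,0.028,-0.025,-0.003,0],[0.06,0.028,-0.025,-0.003,0],[0.05,0.028,-0.025,-0.003,0]]]'

```text
time_s: 1.88
tool_pos: [0.363, -0.228, 0.2617]
tcp_rot: [0.0, 0.989, 0.147, 0.0]
wrist_force: [0.1, 0.1, -0.3]
grip_width: 0.064
gripper_force: 0.0
```

Request:
carry_out --steps '[[[0.05,0.027,-0.025,-0.002,0],[0.05,0.027,-0.025,-0.002,0],[0.05,0.027,-0.025,-0.002,0],[0.05,0.027,-0.025,-0.002,0],[0.05,0,0,0,6],[0.05,0,0,0,6],[0.05,0,0,0,4],[0.04,0,0,0,0]]]'

```text
time_s: 2.55
tool_pos: [0.4368, -0.1022, 0.2694]
tcp_rot: [0.0, 1.0, 0.008, 0.0]
wrist_force: [1.0, -0.9, 0.1]
grip_width: 0.0406
gripper_force: 0.0
```

Run:
```python
from h import *
s=telemetry.observe(); ci=vision.camera_info('wrist'); im=vision.camera('wrist')
print(s['tool_pos'],s['tcp_rot'],s['grip_width'],ci['eye'],ci['attitude'])
cv2.imwrite('pics/c.png',im)
for n in ['wedge_grip','press_lid','tin']:
    print(n,[(np.round(x['bbox']).tolist(),round(x['confidence'],2)) for x in vision.regions_of('wrist',n)][:2])
```

```text
[ 0.43681875 -0.10216034  0.26937532] [9.64324390e-05 9.99969701e-01 7.78313641e-03 9.81666500e-05] 0.04059730015171158 [ 0.5167151  -0.10154849  0.41138556] [ 0.70367998 -0.11294768  0.11115994 -0.69261878]
wedge_grip [([250.0, 72.0, 45.0, 63.0], 0.81)]
press_lid [([223.0, 20.0, 284.0, 39.0], 0.91)]
tin [([126.0, 85.0, 79.0, 76.0], 0.65)]
```

View pics/c.png

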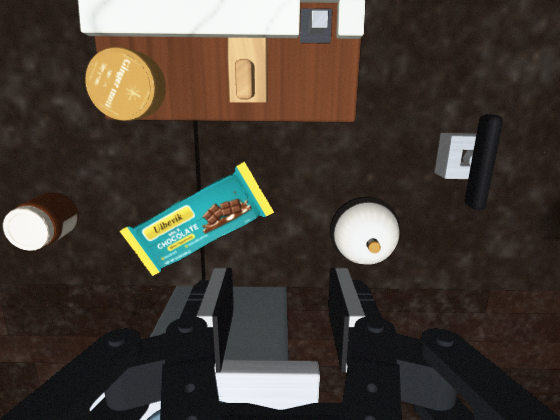

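```bash
cat >> h.py <<'E'
def ang(a,b): d=np.array(b)-np.array(a); return np.degrees(np.arctan2(d[1],d[0]))
E
python3 - <<'E'
from h import *
ci=vision.camera_info('wrist')
f=lambda u,v,z: onz(ci,(u,v),z)[:2].round(4)
print('fin top',f(245,79,.079))
l=[f(228,103,.02),f(230,39,.039)]; print('wedge back', f(229,103,.012),f(267,102,.012))
a,b=f(229,38,.039),f(229,97,.039);print('side L ang',ang(b,a),a,b)
a,b=f(266,38,.039),f(266,97,.039);print('side R ang',ang(b,a),a,b)
a,b=f(107,121,.012),f(354,122,.012);print('front',a,b,ang(b,a)-90)
a,b=f(94,38,.012),f(361,35,.012)
print('right edge',ang(f(354,122,.012),f(361,35,.012)))
print('post',f(319,19,.052))
a,b=f(492,116,.066),f(477,208,.066);print('bar',a,b,(a+b)/2,ang(b,a),np.linalg.norm(a-b))
E
```

```text
fin top [ 0.5214 -0.0726]
wedge back [ 0.4991 -0.05  ] [ 0.5007 -0.0887]
side L ang -1.45730823043343 [ 0.5568 -0.055 ] [ 0.5057 -0.0537]
side R ang 0.22468817962449295 [ 0.5573 -0.0884] [ 0.5063 -0.0886]
front [0.479  0.0765] [ 0.4823 -0.1788] 0.7405622527564617
right edge -0.27880937844474335
post [ 0.5716 -0.1343]
bar [ 0.4942 -0.2908] [ 0.4082 -0.2929] [ 0.4512  -0.29185] 1.3988050112961934 0.08602563571401256
```

Request:
carry_out --steps '[[[0.04,0.0283,-0.01,0.01,1],[0.04,0.0283,-0.01,0.01,0],[0.04,0.0283,-0.01,0.01,0],[0.04,0,0,0.035,0],[0.04,0,0,0.035,0],[0.04,0,0,0.035,0],[0.04,0,0,0.03,0],[0.04,0,0,0.02,0],[0.04,0,0,0,0],[0.04,0,0,0,0]]]'

```text
time_s: 3.58
tool_pos: [0.5203, -0.0722, 0.0836]
tcp_rot: [-0.0, 1.0, -0.001, -0.001]
wrist_force: [0.8, -0.1, 1.1]
grip_width: 0.0403
gripper_force: 0.0
```

Run:
```python
from h import *
s=telemetry.observe(); ci=vision.camera_info('wrist'); im=vision.camera('wrist')
print(s['tool_pos'],s['tcp_rot'],s['grip_width'])
cv2.imwrite('pics/d.png',im)
```

```text
[ 0.52025013 -0.07223665  0.08359758] [-3.54198686e-04  9.99998559e-01 -8.85742975e-04 -1.40456917e-03] 0.04033272785221563
```

View pics/d.png

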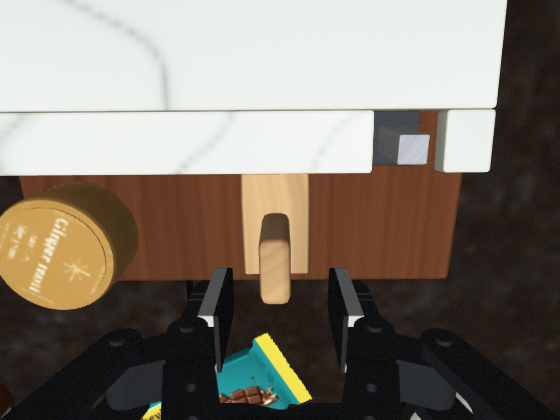

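Request:
carry_out --force 35 --steps '[[[0.04,0,-0.001,0.02,0],[0.04,0,0,0.019,0],[0.04,0,0,0,0],[0.02,0,0,0,0],[0.01,0,0,0,0],[0.008,0,0,0,0],[0.008,0,0,0,0],[0.008,0,0,0,0],[0.008,0,0,0,0]]]'

```text
time_s: 4.38
tool_pos: [0.5229, -0.0708, 0.0474]
tcp_rot: [-0.0, 1.0, -0.001, 0.002]
wrist_force: [-1.1, 4.3, 7.4]
grip_width: 0.0132
gripper_force: 40.2
```

Request:
carry_out --steps '[[[0.008,0,0,-0.001,0],[0.008,0,0,-0.001,0],[0.008,0,0,0,0],[0.008,0,0,0,0]]]'

```text
time_s: 4.72
tool_pos: [0.5218, -0.0713, 0.0474]
tcp_rot: [-0.0, 1.0, -0.001, 0.0]
wrist_force: [1.8, 2.3, -4.0]
grip_width: 0.0136
gripper_force: 38.8
```

Request:
carry_out --steps '[[[0.008,-0.002,0,0.0005,0],[0.008,-0.002,0,0,0],[0.008,-0.002,0,0,0],[0.008,-0.002,0,0,0],[0.008,-0.002,0,0,0],[0.008,0,0,0,0],[0.008,0,0,0,0],[0.008,0,0,0,0],[0.008,0,0,0,0],[0.008,0,0,0,0]]]'

```text
time_s: 5.55
tool_pos: [0.5121, -0.072, 0.0474]
tcp_rot: [0.001, 1.0, -0.001, 0.001]
wrist_force: [2.4, -2.5, 2.5]
grip_width: 0.0133
gripper_force: 39.4
```

Run:
```python
from h import *
im=vision.camera('wrist')
cv2.imwrite('pics/e.png',im)
```

```text
(no output)
```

View pics/e.png

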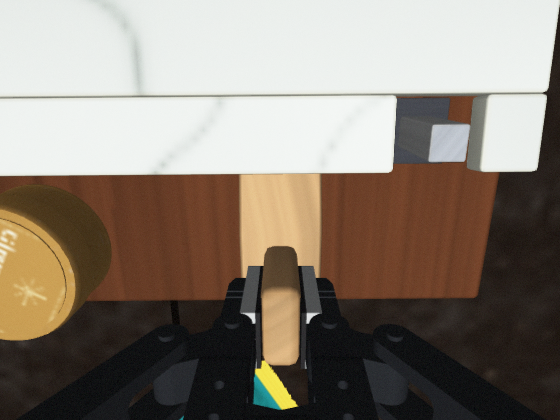

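The fin (col 281, rows 250–360) is held between the pads; the wedge is sliding out (rows 175–285) and the lid rests. Continue tugging.

Request:
carry_out --steps '[[[0.008,-0.002,0,0,0],[0.008,-0.002,0,0,0],[0.008,-0.002,0,0,0],[0.008,-0.002,0,0,0],[0.008,-0.002,0,0,0],[0.008,0,0,0,0],[0.008,0,0,0,0],[0.008,0,0,0,0],[0.008,0,0,0,0],[0.008,0,0,0,0]]]'

```text
time_s: 6.43
tool_pos: [0.5027, -0.0711, 0.0474]
tcp_rot: [-0.0, 1.0, -0.001, 0.001]
wrist_force: [4.8, -0.4, 2.1]
grip_width: 0.0133
gripper_force: 39.3
```

Request:
carry_out --steps '[[[0.008,-0.002,0,0,0],[0.008,-0.002,0,0,0],[0.008,-0.002,0,0,0],[0.008,-0.002,0,0,0],[0.008,-0.002,0,0,0],[0.008,0,0,0,0],[0.008,0,0,0,0],[0.008,0,0,0,0],[0.008,0,0,0,0],[0.008,0,0,0,0]]]'

```text
time_s: 7.27
tool_pos: [0.4927, -0.071, 0.0474]
tcp_rot: [-0.0, 1.0, -0.001, 0.001]
wrist_force: [5.1, 0.3, 1.4]
grip_width: 0.0132
gripper_force: 39.4
```

Request:
carry_out --steps '[[[0.008,-0.002,0,0,0],[0.008,-0.002,0,0,0],[0.008,-0.002,0,0,0],[0.008,-0.002,0,0,0],[0.008,-0.002,0,0,0],[0.008,0,0,0,0],[0.008,0,0,0,0],[0.008,0,0,0,0],[0.008,0,0,0,0],[0.008,0,0,0,0]]]'

```text
time_s: 8.1
tool_pos: [0.4826, -0.0711, 0.0474]
tcp_rot: [-0.0, 1.0, -0.001, 0.001]
wrist_force: [6.0, 0.1, 1.9]
grip_width: 0.0138
gripper_force: 39.4
```

Request:
carry_out --steps '[[[0.008,-0.002,0,0,0],[0.008,-0.002,0,0,0],[0.008,-0.002,0,0,0],[0.008,-0.002,0,0,0],[0.008,-0.002,0,0,0],[0.008,0,0,0,0],[0.008,0,0,0,0],[0.008,0,0,0,0],[0.008,0,0,0,0],[0.008,0,0,0,0]]]'

```text
time_s: 8.93
tool_pos: [0.4726, -0.0711, 0.0473]
tcp_rot: [-0.0, 1.0, -0.001, 0.001]
wrist_force: [5.3, -0.2, 0.9]
grip_width: 0.0135
gripper_force: 39.4
```

Request:
carry_out --steps '[[[0.008,-0.002,0,0,0],[0.008,-0.002,0,0,0],[0.008,-0.002,0,0,0],[0.008,-0.002,0,0,0],[0.008,-0.002,0,0,0],[0.008,0,0,0,0],[0.008,0,0,0,0],[0.008,0,0,0,0],[0.008,0,0,0,0],[0.008,0,0,0,0]]]'

```text
time_s: 9.77
tool_pos: [0.4626, -0.0711, 0.0473]
tcp_rot: [-0.0, 1.0, -0.001, 0.001]
wrist_force: [5.2, 0.2, 1.1]
grip_width: 0.0134
gripper_force: 39.5
```

Run:
```python
from h import *
ci=dict(fx=377.4865,fy=377.4865,cx=280.383,cy=210.306,eye=[.5167151,-.10154849,.41138556],attitude=[0.70367998,-0.11294768,0.11115994,-0.69261878])
for p in [(240,164),(272,208),(121,230),(157,273)]: print(onz(ci,p,.010).round(3))
im=vision.camera('wrist')
cv2.imwrite('pics/f.png',im)
```

```text
[ 0.436 -0.059  0.01 ]
[ 0.387 -0.094  0.01 ]
[0.358 0.078 0.01 ]
[0.304 0.041 0.01 ]
```

View pics/f.png

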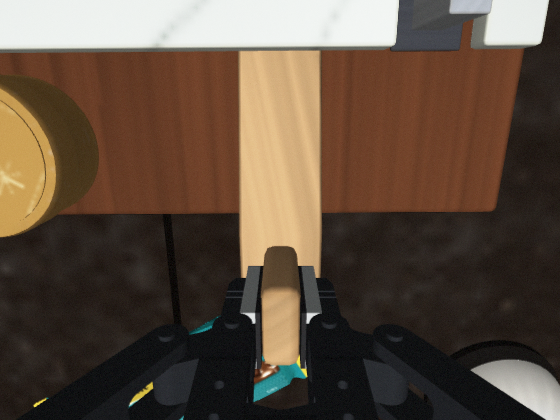

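Request:
carry_out --steps '[[[0.008,-0.0015,0.001,0,0],[0.008,-0.0015,0.001,0,0],[0.008,-0.0015,0.001,0,0],[0.008,0,0,0,0],[0.008,0,0,0,0],[0.008,0,0,0,0],[0.008,0,0,0,0],[0.008,0,0,0,0]]]'

```text
time_s: 10.48
tool_pos: [0.4575, -0.0736, 0.0472]
tcp_rot: [-0.001, 1.0, -0.001, 0.001]
wrist_force: [3.6, 1.7, 4.9]
grip_width: 0.0132
gripper_force: 40.1
```

Request:
carry_out --steps '[[[0.008,-0.0015,0.001,-0.0001,0],[0.008,-0.0015,0.001,-0.0001,0],[0.008,-0.0015,0.001,-0.0001,0],[0.008,0,0,0,0],[0.008,0,0,0,0],[0.008,0,0,0,0],[0.008,0,0,0,0],[0.008,0,0,0,0]]]'

```text
time_s: 11.15
tool_pos: [0.4521, -0.0772, 0.0472]
tcp_rot: [0.0, 1.0, -0.001, -0.0]
wrist_force: [2.1, 1.0, 7.0]
grip_width: 0.0134
gripper_force: 40.2
```

Run:
```python
from h import *
im=vision.camera('wrist')
si=vision.camera('side')
a=cv2.resize(im[0:300,140:420],(560,600)); b=cv2.resize(si[170:270,200:380],(800,444),interpolation=cv2.INTER_CUBIC)
b=b[:,260:500]
c=np.zeros((600,800,3),np.uint8); c[:,:560]=a; c[:444,560:]=b
cv2.imwrite('pics/g.png',c)
ci=vision.camera_info('wrist')
# predicted image of tip if tip at z .012-.015
s=telemetry.observe(); p=s['tool_pos']
print(p, 'tip px',[proj(ci,[p[0]+.1,p[1]+dy,.015]).round() for dy in (-.018,.018)],'lid shut top edge',proj(ci,[.5555,p[1],.026]).round(),'lower',proj(ci,[.5555,p[1],.012]).round())
```

```text
[ 0.45204108 -0.07720126  0.0471978 ] tip px [array([321.,  36.]), array([236.,  36.])] lid shut top edge [278.  23.] lower [278.  28.]
```

View pics/g.png

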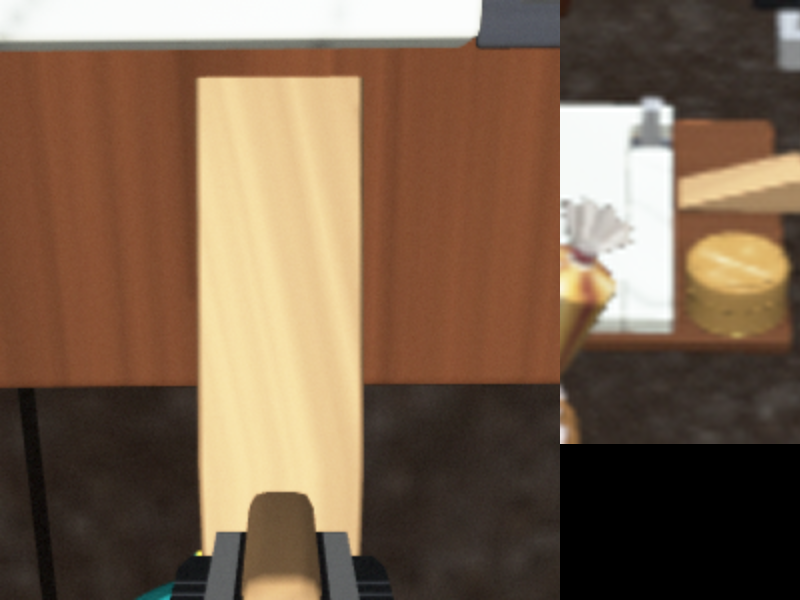

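Request:
carry_out --steps '[[[0.008,0,0,-0.01,0],[0.008,0,0,-0.025,0],[0.008,0,0,-0.03,0],[0.008,0,0,-0.03,0],[0.008,0,-0.01,-0.03,0],[0.008,-0.003,-0.03,-0.02,0],[0.008,-0.003,-0.035,0,0],[0.008,-0.003,-0.035,0,0],[0.008,-0.003,-0.035,0,0],[0.008,-0.003,-0.035,0,0]]]'

```text
time_s: 12.08
tool_pos: [0.4342, 0.0825, 0.1902]
tcp_rot: [-0.009, 1.0, 0.016, -0.004]
wrist_force: [-0.5, -0.4, -2.0]
grip_width: 0.0136
gripper_force: 39.0
```

Request:
carry_out --steps '[[[0.008,-0.003,-0.03,0,0],[0.008,-0.003,-0.03,0,0],[0.008,-0.003,-0.015,0,0],[0.008,0,0,0,0],[0.008,0,0,0,0]]]'

```text
time_s: 12.5
tool_pos: [0.4282, 0.1122, 0.1942]
tcp_rot: [-0.026, 0.999, 0.038, -0.002]
wrist_force: [0.4, 0.3, -1.9]
grip_width: 0.0131
gripper_force: 39.0
```

Run:
```python
from h import *
s=telemetry.observe();ci=vision.camera_info('wrist');im=vision.camera('wrist')
print(s['tool_pos'],s['tcp_rot'])
cv2.imwrite('pics/i.png',im)
for x in vision.regions_of('wrist','tray')[:2]:
    print(x['bbox'],x['confidence'])
    m=x['mask'].astype(np.uint8)
    c=max(cv2.findContours(m,0,2)[0],key=cv2.contourArea)
    P=np.array([onz(ci,p[0],.02)[:2] for p in c],np.float32)
    q=cv2.minAreaRect(P); print(q, cv2.boxPoints(q))
```

```text
[0.42821136 0.11218378 0.1942332 ] [-0.02596911  0.99892893  0.0382662  -0.00151846]
[78.0, 109.8, 125.7, 195.5] 0.89
((0.47025057673454285, 0.2919209897518158), (0.15830393135547638, 0.08307937532663345), 5.358555316925049) [[0.3875652  0.32588726]
 [0.3953238  0.24317099]
 [0.55293596 0.25795472]
 [0.54517734 0.340671  ]]
```

View pics/i.png

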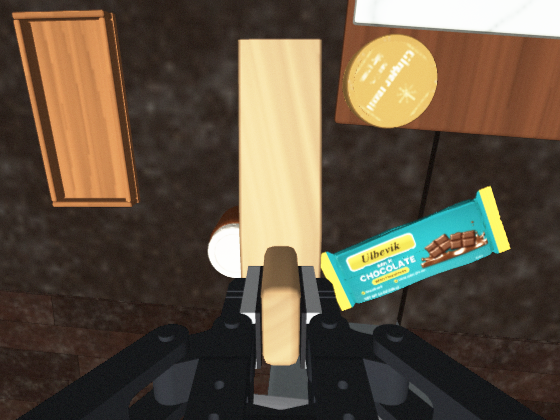

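Run:
```python
from h import *
s=telemetry.observe();print(s['joints'],s['qd'],s['tool_pos'],s['tcp_rot'],s['wrist_force'])
```

```text
[ 0.07527161  0.12428391 -0.35133263  1.09570522  0.05227716  3.14069475] [-1.90156453e-03  2.56723691e-04  2.30406848e-03  9.36611276e-05
  5.39964578e-03 -7.65760380e-04] [0.42861984 0.11208494 0.19438308] [-0.02610777  0.99893374  0.03805568 -0.00123412] [ 1.02896162  0.21677532 -1.77965885]
```

Request:
carry_out --steps '[[[0.008,0,0,0,-7],[0.008,0,0,0,-7],[0.008,0,0,0,-7],[0.008,0,0,0,-7],[0.008,0,0,0,-7],[0.008,0,0,0,-7],[0.008,0,0,0,-7],[0.008,0,0,0,-7],[0.008,0,0,0,-7],[0.008,0,0,0,-7]]]'

```text
time_s: 13.43
tool_pos: [0.4287, 0.1122, 0.1944]
tcp_rot: [-0.022, 0.795, 0.607, 0.014]
wrist_force: [1.1, 0.7, -1.9]
grip_width: 0.0133
gripper_force: 38.9
```

Run:
```python
from h import *
s=telemetry.observe();print(s['joints'],s['tool_pos'],s['tcp_rot'],rot(s['tcp_rot']).round(3))
ci=vision.camera_info('scene')
f=lambda u,v,z: onz(ci,(140+u/2.857,160+v/2.857),z)[:2].round(3)
print(f(165,335,0),f(242,240,.08),f(85,250,.08),f(245,180,.15))
ci=vision.camera_info('wrist')
```

```text
[ 0.07525906  0.12435318 -0.3511346   1.09567784  0.05248688  1.9129058 ] [0.42873451 0.11215335 0.19443039] [-0.02209692  0.79461746  0.60654307  0.01415345] [[ 0.264  0.965 -0.004]
 [ 0.963 -0.263  0.052]
 [ 0.049 -0.018 -0.999]]
[0.654 0.279] [0.619 0.202] [0.726 0.295] [0.612 0.196]
```

Run:
```python
from h import *
s=telemetry.observe();ci=vision.camera_info('wrist')
Rt=rot(s['tcp_rot']); Rc=rot(ci['attitude']); off=Rt.T@(ci['eye']-s['tool_pos']); Rel=Rt.T@Rc
R0=rot([-0.02596911,0.99892893,0.0382662,-0.00151846]); p0=np.array([0.42821136,0.11218378,0.1942332])
old=dict(ci,eye=p0+R0@off,attitude=R0@Rel)
P=[onz(old,p,.02)[:2].round(4) for p in [(14,13),(103,11),(133,203),(53,206)]]
print(P,np.mean(P,0))
for i in range(4): print(np.linalg.norm(P[(i+1)%4]-P[i]).round(4),ang(P[i],P[(i+1)%4]).round(2))
# wedge yaw relative to tool, back edge top: sides at (240,40)-(241,230), (321,40)-(321,260)
print('off',off)
```

```text
[array([0.5445, 0.3387]), array([0.5507, 0.2678]), array([0.3971, 0.2518]), array([0.3873, 0.326 ])] [0.4699   0.296075]
0.0712 -85.0
0.1544 -174.05
0.0748 97.52
0.1577 4.62
off [ 0.07970834 -0.00038669 -0.14203499]
```

Request:
carry_out --steps '[[[0.008,0,0,0,-7],[0.008,0,0,0,-7],[0.008,0,0,0,-7],[0.008,0,0,0,-7],[0.008,0,0,0,-7],[0.008,0,0,0,-7],[0.008,0,0,0,-7],[0.008,0,0,0,-7],[0.008,0,0,0,-7],[0.008,0,0,0,-7]]]'

```text
time_s: 14.27
tool_pos: [0.4287, 0.1121, 0.1944]
tcp_rot: [-0.01, 0.303, 0.953, 0.024]
wrist_force: [0.1, -0.1, -2.6]
grip_width: 0.0137
gripper_force: 38.9
```

Request:
carry_out --steps '[[[0.008,0,0,0,-7],[0.008,0,0,0,-7],[0.008,0,0,0,-7],[0.008,0,0,0,-7],[0.008,0,0,0,-7],[0.008,0,0,0,-5],[0.008,-0.015,0.03,0,0],[0.008,-0.015,0.03,0,0],[0.008,-0.015,0.03,0,0],[0.008,-0.015,0.03,0,0]]]'

```text
time_s: 15.1
tool_pos: [0.4799, 0.2375, 0.2008]
tcp_rot: [-0.001, -0.038, 0.999, 0.026]
wrist_force: [0.4, -0.6, -2.0]
grip_width: 0.0135
gripper_force: 39.0
```

Request:
carry_out --steps '[[[0.008,-0.018,0.027,0,0],[0.008,-0.018,0.027,0,0],[0.008,0,0,0.03,0],[0.008,0,0,0.03,0],[0.008,0,0,0.02,0],[0.008,0,0,0,0],[0.008,0,0,0,0]]]'

```text
time_s: 15.68
tool_pos: [0.5094, 0.2968, 0.1226]
tcp_rot: [-0.003, -0.038, 0.999, 0.026]
wrist_force: [-0.6, -0.1, -0.8]
grip_width: 0.0135
gripper_force: 38.9
```

Run:
```python
from h import *
s=telemetry.observe();print(s['joints'],s['tool_pos'],s['tcp_rot'],rot(s['tcp_rot']).round(3))
im=vision.camera('side');w=vision.camera('wrist')
a=cv2.resize(im[240:360,240:400],(800,600),interpolation=cv2.INTER_CUBIC)[:,:]
c=np.hstack([cv2.resize(a,(400,300)),cv2.resize(w,(400,300))])
cv2.imwrite('pics/j.png',c)
```

```text
[ 0.39336698  0.44337012 -0.10670062  1.00823579  0.05018393  0.31692593] [0.5093815  0.29680023 0.12255229] [-0.00287078 -0.03835501  0.99892966  0.02569402] [[-0.997 -0.076 -0.008]
 [-0.077  0.996  0.051]
 [ 0.004  0.052 -0.999]]
```

View pics/j.png

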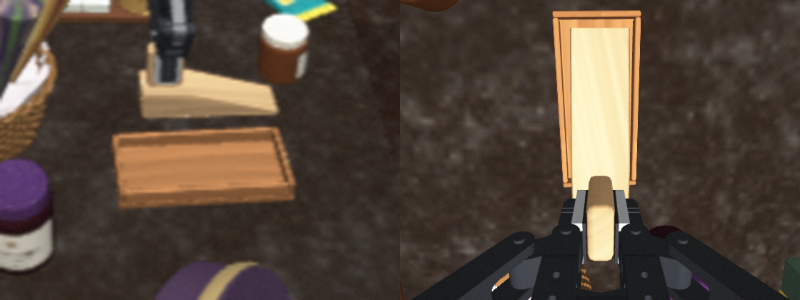

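Request:
carry_out --steps '[[[0.008,0,0,0.03,0],[0.008,0,0,0.025,0],[0.008,0,0,0.015,0],[0.008,0,0,0.008,0],[0.008,0,0,0.002,0],[0.008,0,0,0,0]]]'

```text
time_s: 16.28
tool_pos: [0.5108, 0.3023, 0.045]
tcp_rot: [-0.0, -0.039, 0.999, 0.027]
wrist_force: [0.1, -0.1, -1.0]
grip_width: 0.0136
gripper_force: 39.0
```

Request:
carry_out --steps '[[[0.008,0,0,0.002,0],[0.008,0,0,0.001,0],[0.008,0,0,0,0],[0.008,0,0,0,0]]]'

```text
time_s: 16.62
tool_pos: [0.5104, 0.3025, 0.0416]
tcp_rot: [-0.001, -0.039, 0.999, 0.027]
wrist_force: [0.6, -0.2, -2.2]
grip_width: 0.0135
gripper_force: 39.0
```

Request:
carry_out --steps '[[[0.02,0,0,0.0005,0],[0.035,0,0,0,0],[0.045,0,0,0,0],[0.045,0,0,0,0],[0.045,0,0,0,0],[0.045,0,0,-0.015,0],[0.045,0,0,-0.03,0],[0.045,0,0,-0.03,0],[0.045,0,0,-0.03,0],[0.045,0,0,-0.03,0]]]'

```text
time_s: 17.45
tool_pos: [0.5102, 0.295, 0.1765]
tcp_rot: [-0.001, -0.039, 0.999, 0.026]
wrist_force: [1.4, -0.6, -0.4]
grip_width: 0.0449
gripper_force: 0.0
```

Run:
```python
from h import *
s=telemetry.observe();print(s['joints'],s['tool_pos'])
im=vision.camera('side');w=vision.camera('wrist')
a=cv2.resize(im[240:360,240:400],(400,300),interpolation=cv2.INTER_CUBIC)
cv2.imwrite('pics/k.png',np.hstack([a,cv2.resize(w,(400,300))]))
```

```text
[ 0.38976502  0.40800413 -0.01695191  1.13019012  0.05054439  0.31231356] [0.51020246 0.2949839  0.17648708]
```

View pics/k.png

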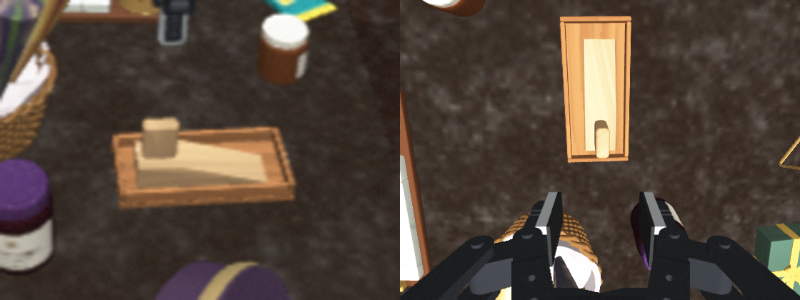

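Request:
carry_out --steps '[[[0.045,0.014,-0.029,-0.01,0],[0.045,0.014,-0.029,-0.01,0],[0.045,0.014,-0.029,-0.01,0],[0.045,0.014,-0.029,-0.01,0],[0.045,0.014,-0.029,-0.01,0],[0.045,0,0,0,-7],[0.045,0,0,0,-7],[0.045,0,0,0,-7],[0.045,0,0,0,-7],[0.045,0,0,0,-7]]]'

```text
time_s: 18.38
tool_pos: [0.4518, 0.1425, 0.2168]
tcp_rot: [0.006, -0.34, 0.94, 0.026]
wrist_force: [0.2, 0.4, 0.4]
grip_width: 0.0451
gripper_force: 0.0
```

Request:
carry_out --steps '[[[0.045,0,0,0,-7],[0.045,0,0,0,-7],[0.045,0,0,0,-7],[0.045,0,0,0,-7],[0.045,0,0,0,-7],[0.045,0,0,0,-7],[0.045,0,0,0,-7],[0.045,0,0,0,-7],[0.045,0,0,0,-7],[0.045,0,0,0,-7]]]'

```text
time_s: 19.22
tool_pos: [0.4518, 0.1427, 0.2167]
tcp_rot: [-0.02, 0.818, -0.575, -0.017]
wrist_force: [0.2, 0.1, 0.2]
grip_width: 0.045
gripper_force: 0.0
```

Request:
carry_out --steps '[[[0.045,0,0,0,-7],[0.045,0,0,0,-7],[0.045,0,0,0,-7],[0.045,0,0,0,-7],[0.045,0,0,0,-7],[0.045,0,0,0,-7],[0.045,0,0,0,-7],[0.045,0,0,0,-7],[0.045,0,0,0,-7],[0.045,0,0,0,-7]]]'

```text
time_s: 20.05
tool_pos: [0.4518, 0.1427, 0.2167]
tcp_rot: [-0.026, 1.0, -0.002, -0.003]
wrist_force: [-0.2, 0.3, -1.4]
grip_width: 0.0448
gripper_force: 0.0
```

Run:
```python
from h import *
s=telemetry.observe();print(s['joints'],s['tool_pos'],rot(s['tcp_rot']).round(3))
```

```text
[ 0.13682699  0.1720774  -0.23523496  1.16179154  0.05288053 -3.00128763] [0.45180164 0.14268181 0.21668998] [[ 1.    -0.004 -0.006]
 [-0.003 -0.999  0.053]
 [-0.006 -0.053 -0.999]]
```

Request:
carry_out --steps '[[[0.045,0,0.03,0,0],[0.045,0,0.03,0,0],[0.045,0,0.03,0,0],[0.045,0,0.03,0,0],[0.045,0,0.03,0,0],[0.045,0,0,0,0]]]'

```text
time_s: 20.55
tool_pos: [0.4511, 0.037, 0.21]
tcp_rot: [-0.007, 0.999, -0.035, -0.003]
wrist_force: [0.7, -0.5, 0.7]
grip_width: 0.0453
gripper_force: 0.0
```

Run:
```python
from h import *
s=telemetry.observe();print(s['joints'],s['tool_pos'],rot(s['tcp_rot']).round(3))
```

```text
[-0.06810929  0.14352587 -0.2861276   1.14719177  0.01386357 -3.14050908] [0.45110277 0.0369925  0.2100355 ] [[ 0.998 -0.069 -0.005]
 [-0.069 -0.998  0.014]
 [-0.006 -0.014 -1.   ]]
```

Working: tilt down to 0.8°. A little more.

Request:
carry_out --steps '[[[0.045,0,0.01,0,0],[0.045,0,0.01,0,0],[0.045,0,0,0,0]]]'

```text
time_s: 20.8
tool_pos: [0.4508, 0.0293, 0.2103]
tcp_rot: [-0.003, 0.999, -0.04, -0.003]
wrist_force: [0.4, -0.9, 0.3]
grip_width: 0.0449
gripper_force: 0.0
```

Run:
```python
from h import *
s=telemetry.observe();print(s['joints'],s['tool_pos'],rot(s['tcp_rot']).round(3))
```

```text
[-0.07952122  0.14175095 -0.28750734  1.14680152  0.00568873 -3.14059799] [0.45081004 0.02934903 0.21028408] [[ 0.997 -0.08  -0.005]
 [-0.08  -0.997  0.006]
 [-0.005 -0.006 -1.   ]]
```

Request:
carry_out --steps '[[[0.045,0,0,0,7],[0.045,0,0,0,7],[0.045,0,0,0,7],[0.045,0,0,0,7],[0.045,0,0,0,7],[0.045,0,0,0,7],[0.045,0,0,0,7],[0.045,0,0,0,7],[0.045,0,0,0,7],[0.045,0,0,0,7]]]'

```text
time_s: 21.63
tool_pos: [0.4508, 0.0299, 0.2103]
tcp_rot: [-0.001, 0.794, -0.608, -0.004]
wrist_force: [0.3, 0.5, 0.4]
grip_width: 0.045
gripper_force: 0.0
```

Request:
carry_out --steps '[[[0.045,0,0,0,7],[0.045,0,0,0,7],[0.045,0,0,0,7],[0.045,0,0,0,7],[0.045,0,0,0,7],[0.045,0,0,0,7],[0.045,0,0,0,7],[0.045,0,0,0,7],[0.045,0,0,0,7],[0.045,0,0,0,7]]]'

```text
time_s: 22.47
tool_pos: [0.4509, 0.0299, 0.2103]
tcp_rot: [-0.001, -0.301, 0.953, 0.004]
wrist_force: [-0.5, -0.0, -0.8]
grip_width: 0.0448
gripper_force: 0.0
```

Request:
carry_out --steps '[[[0.045,0,0,0,7],[0.045,0,0,0,7],[0.045,0,0,0,7],[0.045,0,0,0,7],[0.045,0,0,0,6],[0.045,-0.005,-0.035,0,0],[0.045,-0.005,-0.035,0,0],[0.045,-0.005,-0.035,0,0],[0.045,-0.005,-0.035,0,0],[0.045,-0.005,-0.035,0,0]]]'

```text
time_s: 23.3
tool_pos: [0.4803, -0.1461, 0.2092]
tcp_rot: [-0.002, -0.013, 1.0, 0.003]
wrist_force: [0.7, 1.4, -0.8]
grip_width: 0.0448
gripper_force: 0.0
```

Request:
carry_out --steps '[[[0.045,-0.006,-0.035,0,0],[0.045,-0.006,-0.035,0,0],[0.045,-0.006,-0.035,0,0],[0.045,-0.007,-0.035,0,0],[0.045,0,0,0,0],[0.045,0,0,0,0]]]'

```text
time_s: 23.8
tool_pos: [0.5086, -0.2856, 0.2073]
tcp_rot: [-0.002, -0.011, 1.0, 0.003]
wrist_force: [-0.5, 0.7, 0.2]
grip_width: 0.0448
gripper_force: 0.0
```

Run:
```python
from h import *
s=telemetry.observe();ci=vision.camera_info('wrist');im=vision.camera('wrist')
print(s['joints'],s['tool_pos'],rot(s['tcp_rot']).round(3))
cv2.imwrite('pics/l.png',im)
for x in vision.regions_of('wrist','handle_grip')[:2]:
    print(x['bbox'],x['confidence'])
    m=x['mask']
    g=im.max(2)
    for nm,mm,z in [('bar',m&(g<60),.066),('hub',m&(g>=90),.028)]:
        mm=cv2.morphologyEx(mm.astype(np.uint8),cv2.MORPH_OPEN,np.ones((3,3)))
        cs=cv2.findContours(mm,0,2)[0]
        if not cs: continue
        c=max(cs,key=cv2.contourArea); q=cv2.minAreaRect(c.astype(np.float32))
        P=np.array([onz(ci,p,z)[:2] for p in cv2.boxPoints(q)]); print(nm,q,P.round(4).tolist(),P.mean(0).round(4),[np.linalg.norm(P[i]-P[i-1]).round(4) for i in range(4)],[ang(P[i-1],P[i]).round(1) for i in range(4)])
```

```text
[-0.62182172  0.40846021  0.06542963  1.23584014  0.00273185 -0.64390471] [ 0.50864823 -0.28560785  0.20732312] [[-1.    -0.022 -0.005]
 [-0.022  1.     0.007]
 [ 0.005  0.007 -1.   ]]
[269.4, 113.5, 57.5, 122.9] 0.74
bar ((267.98382568359375, 114.98894500732422), (21.16179084777832, 124.05787658691406), 0.6227556467056274) [[0.4939, -0.3037], [0.4056, -0.303], [0.4055, -0.2883], [0.4937, -0.2874]] [ 0.4497 -0.2956] [np.float64(0.0162), np.float64(0.0882), np.float64(0.0147), np.float64(0.0883)] [np.float64(-89.5), np.float64(179.6), np.float64(90.7), np.float64(0.6)]
hub ((286.43048095703125, 115.14290618896484), (18.28314208984375, 54.19175720214844), 1.5074357986450195) [[0.4721, -0.289], [0.4285, -0.2886], [0.4285, -0.2738], [0.4722, -0.2735]] [ 0.4503 -0.2812] [np.float64(0.0155), np.float64(0.0436), np.float64(0.0148), np.float64(0.0437)] [np.float64(-90.3), np.float64(179.6), np.float64(89.8), np.float64(0.4)]
[471.2, 280.5, 177.6, 255.0] 0.46
bar ((391.7255859375, 187.46951293945312), (3.533808469772339, 61.51036071777344), 6.340191841125488) [[0.5251, -0.2001], [0.4761, -0.2004], [0.4764, -0.1977], [0.5254, -0.1973]] [ 0.5007 -0.1989] [np.float64(0.0029), np.float64(0.049), np.float64(0.0027), np.float64(0.049)] [np.float64(-95.5), np.float64(-179.7), np.float64(84.9), np.float64(0.4)]
hub ((472.1040954589844, 272.5500793457031), (177.52529907226562, 234.90492248535156), 0.9240452647209167) [[0.7296, -0.1727], [0.4801, -0.1957], [0.4793, -0.0423], [0.7305, 0.018]] [ 0.6049 -0.0982] [np.float64(0.1906), np.float64(0.2506), np.float64(0.1534), np.float64(0.2583)] [np.float64(-90.3), np.float64(-174.7), np.float64(90.3), np.float64(13.5)]
```

Request:
carry_out --force 50 --steps '[[[0.05,0.029,-0.005,0.01,0.8],[0.05,0.029,-0.0045,0.02,0],[0.05,0,0,0.03,0],[0.05,0,0,0.03,0],[0.05,0,0,0.03,0],[0.05,0,0,0.025,0],[0.05,0,0,0.015,0],[0.05,0,0,0.01,0],[0.05,0,0,0,0],[0.05,0,0,0,0]]]'

```text
time_s: 24.73
tool_pos: [0.4497, -0.2929, 0.0386]
tcp_rot: [-0.003, -0.006, 1.0, 0.003]
wrist_force: [-0.0, -0.4, -0.5]
grip_width: 0.0499
gripper_force: 0.0
```

Run:
```python
from h import *
s=telemetry.observe();ci=vision.camera_info('wrist');im=vision.camera('wrist')
print(s['tool_pos'],rot(s['tcp_rot']).round(3),s['wrist_force'])
for x in vision.regions_of('wrist','handle_grip')[:2]:
    print(x['bbox'],x['confidence'], [proj(ci,[.45,-.2955+d,.066]).round() for d in (-.007,.007)], [proj(ci,s['tool_pos'])])
```

```text
[ 0.4497223  -0.29288637  0.03862961] [[-1.    -0.011 -0.005]
 [-0.011  1.     0.007]
 [ 0.005  0.007 -1.   ]] [-0.00761623 -0.40908821 -0.47804042]
[274.9, 296.0, 102.1, 221.6] 0.73 [array([256., 326.]), array([295., 326.])] [array([281.8188296 , 286.69532258])]
```

Request:
carry_out --force 50 --steps '[[[0.05,0,-0.0025,0,0],[0.05,0,0,0,0],[0.03,0,0,0,0],[0.008,0,0,0,0],[0.008,0,0,0,0],[0.008,0,0,0,0],[0.008,0,0,0,0],[0.008,0,0,0,0]]]'

```text
time_s: 25.5
tool_pos: [0.4497, -0.2964, 0.0384]
tcp_rot: [-0.002, -0.005, 1.0, 0.003]
wrist_force: [-0.8, 0.8, 2.1]
grip_width: 0.0132
gripper_force: 50.7
```

Run:
```python
from h import *
s=telemetry.observe();ci=vision.camera_info('wrist')
print(s['tool_pos'],rot(s['tcp_rot']).round(4))
Rt=rot(s['tcp_rot']); Rc=rot(ci['attitude']); off=Rt.T@(ci['eye']-s['tool_pos']); Rel=Rt.T@Rc
for f,p,q in [('d',[0.52025013,-0.07223665,0.08359758],[-3.54198686e-04,9.99998559e-01,-8.85742975e-04,-1.40456917e-03]),('e',[.5121,-.072,.0474],[.001,1,-.001,.001])]:
    im=cv2.imread(f'pics/{f}.png').astype(int)
    # top face: bluish bright
    m=((im[...,0]-im[...,2]>8)&(im.max(2)>140)); m[:,:380]=0; m[:100]=0;m[190:]=0
    m=cv2.morphologyEx(m.astype(np.uint8),cv2.MORPH_OPEN,np.ones((5,5)))
    c=max(cv2.findContours(m,0,2)[0],key=cv2.contourArea); bb=cv2.boundingRect(c)
    R0=rot(q); old=dict(ci,eye=np.array(p)+R0@off,attitude=R0@Rel)
    a=onz(old,bb[:2],.052);b=onz(old,(bb[0]+bb[2],bb[1]+bb[3]),.052)
    print(f,bb,a.round(4),b.round(4),((a+b)/2).round(4))
```

```text
[ 0.44969634 -0.29638755  0.03835454] [[-0.9999 -0.0098 -0.0047]
 [-0.0098  0.9999  0.0062]
 [ 0.0047  0.0063 -1.    ]]
d (399, 136, 29, 28) [ 0.5794 -0.1256  0.052 ] [ 0.5665 -0.1403  0.052 ] [ 0.573  -0.1329  0.052 ]
e (431, 126, 38, 35) [ 0.5794 -0.1253  0.052 ] [ 0.5667 -0.1409  0.052 ] [ 0.5731 -0.1331  0.052 ]
```

Request:
carry_out --steps '[[[0.008,0,0,-0.01,0],[0.008,0,0,-0.025,0],[0.008,0,0,-0.03,0],[0.008,-0.02,0.018,-0.025,0],[0.008,-0.026,0.022,0,0],[0.008,-0.026,0.023,0,0],[0.008,-0.026,0.023,0,0],[0.008,-0.026,0.022,0,0],[0.008,0,0,0,0],[0.008,0,0,0,0]]]'

```text
time_s: 26.33
tool_pos: [0.5738, -0.1863, 0.1283]
tcp_rot: [-0.003, -0.007, 1.0, 0.003]
wrist_force: [-0.5, -1.2, -1.2]
grip_width: 0.0132
gripper_force: 50.3
```

Run:
```python
from h import *
s=telemetry.observe();ci=vision.camera_info('wrist');im=vision.camera('wrist')
print(s['tool_pos'],rot(s['tcp_rot']).round(4))
cv2.imwrite('pics/m.png',im); pr=proj(ci,[.5727,-.1333,.052]); print(pr)
c=im[:, :]; cv2.imwrite('pics/m2.png',np.hstack([c[:,180:440], cv2.resize(c[int(pr[1])-60:int(pr[1])+60,int(pr[0])-60:int(pr[0])+60],(420,420),interpolation=cv2.INTER_NEAREST)]))
```

```text
[ 0.57379986 -0.18633015  0.12833443] [[-0.9999 -0.013  -0.0052]
 [-0.013   0.9999  0.0061]
 [ 0.0052  0.0062 -1.    ]]
[366.45388997 223.89777069]
```

View pics/m2.png

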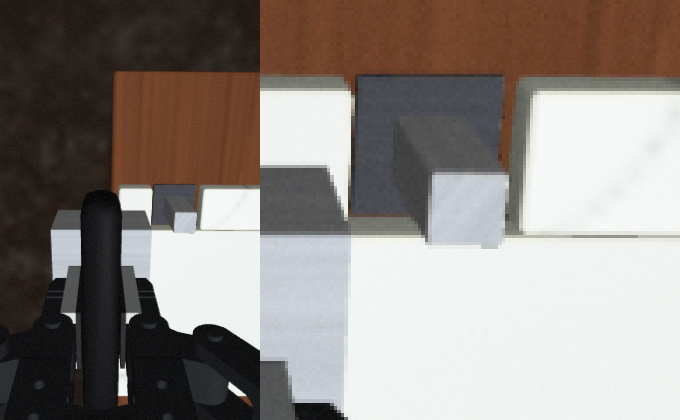

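Run:
```python
from h import *
s=telemetry.observe();ci=vision.camera_info('wrist');p=s['tool_pos'];im=cv2.imread('pics/m.png')
for nm,d in [('hub bottom edge',(-.022,.015,-.0384)),('hub top edge',(-.022,.015,-.0104)),('bar end',(-.045,0,.0276))]:
    print(nm,proj(ci,p+np.array(d)).round(1),(proj(ci,p+np.array(d)+[.001,0,0])-proj(ci,p+np.array(d))).round(2))
print('hub sides',proj(ci,p+[-.022,.022,-.0104]),proj(ci,p+[-.022,-.022,-.0104]))
g=im.max(2)[200:240,320]; print(g)
print(im.max(2)[180:205,281]); print(im.max(2)[240,225:240],im.max(2)[240,325:340])
print('post',onz(ci,(365.3,223),.052))
```

```text
hub bottom edge [311.4 209.9] [-0.07  1.89]
hub top edge [316.9 229.8] [-0.1   2.15]
bar end [284.5 204.4] [-0.05  3.  ]
hub sides [332.99532473 229.88731736] [231.37371661 229.0244199 ]
[244 244 243 244 244 243 244 244 244 237 166  86  86  87  84  87  85  86
  87  91  92  85  87  87  86  88  86  87  87 114 186 213 211 219 218 213
 213 211 213 217]
[42 40 40 35 38 41 40 33 38 39 13 14 13 14  7 13  6 12 12 14 17 16 13 19
 19]
[ 37  36  41  41  36  60 169 211 208 211 212 209 211 210 211] [215 215 214 215 217 218 228 246 245 245 245 245 246 246 245]
post [ 0.57110266 -0.13499077  0.052     ]
```

Request:
carry_out --steps '[[[0.008,0.001,0.026,0,0],[0.008,0,0.026,0,0],[0.008,0,0,0.01,0],[0.008,0,0,0.014,0],[0.008,0,0,0.01,0],[0.008,0,0,0,0],[0.008,0,0,0,0]]]'

```text
time_s: 26.97
tool_pos: [0.5699, -0.1362, 0.0938]
tcp_rot: [-0.004, -0.004, 1.0, 0.004]
wrist_force: [-0.6, -0.4, -1.5]
grip_width: 0.013
gripper_force: 50.3
```

Run:
```python
from h import *
s=telemetry.observe(); print(s['tool_pos'],rot(s['tcp_rot']).round(4)[:,0],s['wrist_force'])
```

```text
[ 0.56988317 -0.13615297  0.09383172] [-0.9999 -0.0084  0.0073] [-0.59031664 -0.44773541 -1.51855525]
```

Request:
carry_out --steps '[[[0.008,-0.0018,0.0022,0,0],[0.008,0,0,0,0],[0.008,0,0,0.003,0],[0.008,0,0,0.003,0],[0.008,0,0,0.003,0],[0.008,0,0,0,0],[0.008,0,0,0,0]]]'

```text
time_s: 27.55
tool_pos: [0.5727, -0.1331, 0.0852]
tcp_rot: [-0.003, -0.005, 1.0, 0.003]
wrist_force: [-0.8, -0.5, -1.1]
grip_width: 0.0131
gripper_force: 50.3
```

Request:
carry_out --steps '[[[0.008,0,0,0.003,0],[0.008,0,0,0.003,0],[0.008,0,0,0.003,0],[0.008,0,0,0.003,0],[0.008,0,0,0,0],[0.008,0,0,0,0]]]'

```text
time_s: 28.05
tool_pos: [0.5727, -0.133, 0.0732]
tcp_rot: [-0.003, -0.005, 1.0, 0.003]
wrist_force: [0.3, 0.4, -0.9]
grip_width: 0.0132
gripper_force: 50.3
```

Request:
carry_out --steps '[[[0.008,0,0,0.003,0],[0.008,0,0,0.003,0],[0.008,0,0,0.002,0],[0.008,0,0,0.0005,0],[0.008,0,0,0,0],[0.008,0,0,0,0]]]'

```text
time_s: 28.55
tool_pos: [0.5729, -0.1331, 0.0651]
tcp_rot: [-0.002, -0.005, 1.0, 0.003]
wrist_force: [0.4, -0.0, -1.3]
grip_width: 0.0131
gripper_force: 50.3
```

Request:
carry_out --steps '[[[0.008,0,0,0.0007,0],[0.008,0,0,0.0005,0],[0.008,0,0,0,0],[0.008,0,0,0,0]]]'

```text
time_s: 28.88
tool_pos: [0.5732, -0.1331, 0.0644]
tcp_rot: [-0.002, -0.005, 1.0, 0.003]
wrist_force: [-0.9, -0.2, 2.1]
grip_width: 0.0134
gripper_force: 50.6
```

Contact on the lid; release and retreat straight up.

Request:
carry_out --steps '[[[0.02,0,0,0,0],[0.04,0,0,0,0],[0.05,0,0,0,0],[0.05,0,0,0,0],[0.05,0,0,0,0],[0.05,0,0,-0.01,0],[0.05,0,0,-0.03,0],[0.05,0,0,-0.03,0],[0.05,-0.03,0,-0.03,0],[0.05,-0.03,0,-0.03,0]]]'

```text
time_s: 29.72
tool_pos: [0.6308, -0.1329, 0.1944]
tcp_rot: [-0.004, -0.004, 1.0, 0.004]
wrist_force: [2.1, -0.7, 0.1]
grip_width: 0.0499
gripper_force: 0.0
```

Request:
carry_out --steps '[[[0.05,0,0,0,0],[0.05,0,0,0,0],[0.05,0,0,0,0]]]'

```text
time_s: 29.97
tool_pos: [0.6322, -0.1332, 0.1925]
tcp_rot: [-0.003, -0.005, 1.0, 0.003]
wrist_force: [-1.4, 0.4, -0.6]
grip_width: 0.0501
gripper_force: 0.0
```

Run:
```python
from h import *
s=telemetry.observe();print(s['tool_pos'],s['qd'].round(3),s['time_s'])
im={c:vision.camera(c) for c in ['wrist','side','scene']}
ci={c:vision.camera_info(c) for c in im}
pt=[.5722,-.1335,.092]
for c in im:
    cv2.imwrite(f'pics/n_{c}.png',im[c])
    for n in ['handle_grip','tin','small_jar','packet','bell','wedge_grip']:
        print(c,n,[(np.round(x['bbox']).tolist(),round(x['confidence'],2)) for x in vision.recognise(c,n)][:1])
    # predicted bbox of handle fully down
    b=[proj(ci[c],[pt[0]+dx,pt[1]+dy,z]) for dx,dy,zs in [(.045,.007,(.068,.092)),(.022,.022,(.026,.054))] for dx in (dx,-dx) for dy in (dy,-dy) for z in zs]
    b=np.array(b);print('pred',((b.min(0)+b.max(0))/2).round(),np.ptp(b,0).round())
```

```text
[ 0.63220074 -0.13319913  0.19248856] [-0.002  0.002 -0.069 -0.004 -0.     0.   ] 29.9667
wrist handle_grip [([282.0, 119.0, 66.0, 148.0], 0.96)]
wrist tin [([515.0, 45.0, 90.0, 87.0], 0.73)]
wrist small_jar []
wrist packet []
wrist bell []
wrist wedge_grip []
pred [280. 121.] [ 62. 147.]
side handle_grip [([275.0, 192.0, 27.0, 20.0], 0.89)]
side tin [([297.0, 233.0, 23.0, 24.0], 0.97)]
side small_jar [([352.0, 259.0, 22.0, 25.0], 0.7)]
side packet [([347.0, 231.0, 48.0, 32.0], 0.67)]
side bell [([265.0, 222.0, 92.0, 60.0], 0.73)]
side wedge_grip [([320.0, 302.0, 52.0, 26.0], 0.59)]
pred [279. 193.] [29. 23.]
scene handle_grip [([244.0, 306.0, 46.0, 44.0], 0.34)]
scene tin [([292.0, 241.0, 20.0, 23.0], 0.74)]
scene small_jar [([313.0, 288.0, 18.0, 31.0], 0.78)]
scene packet [([348.0, 265.0, 26.0, 41.0], 0.67)]
scene bell [([377.0, 223.0, 29.0, 23.0], 0.93)]
scene wedge_grip [([247.0, 307.0, 49.0, 40.0], 0.72)]
pred [310. 196.] [27. 29.]
```

```bash
python3 -c "
from rig import r; print(r.hand_in())"
```

```text
the job is handed in; nothing more can be done
None
```

I handed the job in at about 30 s: the wedge was drawn out in short tugs and lies flat in the tray, the lid is shut with the T-handle fully down on the post, nothing else appears to have moved, and the gripper is clear of everything. I don't have the judge's result.

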